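# Pack the lantern kit

## Task

The site walk is over: first switch the lantern charger off by pushing its red toggle lever all the way away from you, while the lanterns still hang on the rack. Then lift every lantern up and off its hook and pack all of the lanterns, together with every spray can, bottle and battery pack on the table, into the grey tote, each standing upright on the tote's floor; never tip a lantern over, and leave the tape, the meter and the flask alone.

Things in the scene. Friction and masses are not known exactly. Their poses are not given: they have to be found in the camera images.
- rack: Charging rack, fixed. Origin: on the table under the middle hook's resting place; x away from the robot at yaw 0, y along the hooks. Crossbar at x = +85 to +105 mm, its top 194 mm up, on posts. Three flat level hooks, 10 mm wide (y), 6 thick, top face 194 mm up, run at y = -115, 0, 115 mm from it towards -x to an upturned tip at x = -24 to -19 mm, 12 mm above the hook's top face.
- switch_tip (a point): Centre of the red ball (radius 13 mm) on the end of the rack charger's toggle lever. The lever is 80 mm long, pivots 22 mm above the table and rises well above its grey 70 x 50 x 25 mm block.
- switch_base: Grey block of the toggle switch, fixed to the table. Origin: centre of its underside; x is the direction in which the lever must be pushed to switch off, y the lever's axis.
- switch (a joint): Toggle lever angle in rad: near 0 = on, leaning to the block's -x (towards the robot's side); 1.0 = fully off, leaning to +x. Light friction (about 1 N at the ball), stays where it is left.
- tote: Grey open tote, fixed, outside 242 (x) x 144 (y) x 50 (height) mm, walls and floor 5 mm thick, so 232 x 134 mm inside, no dividers. Origin: centre of its underside; z up.
- lantern0: Small blue camping lantern (may be absent), 0.22 kg: round body 66 mm across, 70 high, and above it a stiff upright bail 20 mm wide (x), side straps with outer faces 48 mm apart (y), top strap 104 to 110 mm up; opening below it 38 x 34 high. Origin: centre of underside, z up. Hangs by the top strap at a hook's rack x = 0, axes parallel to the rack's. Grip across the side straps.
- lantern1: Small orange camping lantern (may be absent), 0.22 kg: round body 66 mm across, 70 high, and above it a stiff upright bail 20 mm wide (x), side straps with outer faces 48 mm apart (y), top strap 104 to 110 mm up; opening below it 38 x 34 high. Origin: centre of underside, z up. Hangs by the top strap at a hook's rack x = 0, axes parallel to the rack's. Grip across the side straps.
- lantern2: Small green camping lantern (may be absent), 0.22 kg: round body 66 mm across, 70 high, and above it a stiff upright bail 20 mm wide (x), side straps with outer faces 48 mm apart (y), top strap 104 to 110 mm up; opening below it 38 x 34 high. Origin: centre of underside, z up. Hangs by the top strap at a hook's rack x = 0, axes parallel to the rack's. Grip across the side straps.
- spray: A blue spray can with a white band and white cap (may be absent), about 160 g: round body 52 mm across, 58 mm high, with a cap 30 mm across on top, up to 90 mm total height. Origin: centre of the underside; z up. Stands upright on the table.
- lotion: A white bottle with a blue band and blue cap (may be absent), about 160 g: round body 52 mm across, 58 mm high, with a cap 30 mm across on top, up to 90 mm total height. Origin: centre of the underside; z up. Stands upright on the table.
- pack0: Square yellow lantern battery pack (may be absent), about 220 g: body 50 x 50 mm, 58 mm high, with an upright black grip tab on top, 14 mm thick along x and 36 mm along y, up to 90 mm total height. Origin: centre of the underside; z up. Stands upright on the table.
- pack1: Square red lantern battery pack (may be absent), about 220 g: body 50 x 50 mm, 58 mm high, with an upright black grip tab on top, 14 mm thick along x and 36 mm along y, up to 90 mm total height. Origin: centre of the underside; z up. Stands upright on the table.
- tape: Purple roll of tape, 84 mm across and 45 mm high, lying flat. Origin: centre of the underside. Leave it alone.
- meter: Yellow handheld meter, 110 x 55 x 28 mm. Origin: centre of the underside. Leave it alone.
- thermos: Steel vacuum flask, 64 mm across, 170 mm high. Origin: centre of the underside. Leave it alone.
Not all that is in view belongs to the job. Leave any purple look-alike of the lotion alone.

How it is judged:
By the outcome, as a careful person would: the job done as asked, in the order asked, and still so for the second after the job is handed in, with the robot touching nothing.
Of lantern0, lantern1, lantern2 only 2 to 3 are there at a start; the rules pass over those that are not, and their reading is None.
Of spray, lotion, pack0, pack1 only 3 to 4 are there at a start; the rules pass over those that are not, and their reading is None.
At some moment in a run one of spray, lotion, pack0, pack1 may be knocked a few centimetres aside while the robot is not near it.
It also fails if it takes over 210 s, if anything falls off the work surface, if the arm or the gripper's body presses on something with over 40 N, if the wrist force passes 120 N, or if a joint passes its speed limit or range.

## Robot

A 6-joint arm with a two-finger parallel gripper is mounted at the origin on the work surface. World frame = base frame: x ahead of the robot, y to its left, z up, the work surface at z = 0. Lengths are in m, angles in rad, forces in N, time in s.
With the tool pointing down it reaches from about 0.35 to 0.95 m from the base axis. Payload 17.4 kg.
Tool frame: the origin (TCP) lies on the centre line of the jaws, within the pads' length; the fingertips stand 14 mm ahead of it and the grasp point (between the pads) lies 5 mm behind it (r.tip_reach is the z of the fingertips in the tool frame, in m); z points along the fingers, y is the line along which they close (so a half turn about z gives the same grasp; the last joint's range is limited). The gripper opens to 93 mm and grips with 3 to 60 N. Pads are 15 mm wide; open, the fingers measure 128 mm over their backs; the gripper's body (75 mm by 188 mm) begins 65 mm behind the grasp point.
Start: joints at [1.129, 0.116, 1.442, -0, 1.584, -0.038], TCP at [0.265, 0.621, 0.233] pointing down, gripper open.
Joint ranges: [-2.83, 2.83], [-0.83, 2.19], [0.07, 2.5], [-1.14, 4.28], [0.01, 3], [-2.97, 2.97]. Speed limits (rad/s): [1.89, 1.89, 2.22, 3.14, 3.14, 3.14].

## Interface

Orientations are given as a unit quaternion [w, x, y, z].
In Python, from cell import r gives the robot as it stands. The module is installed in compiled form; this text tells all that it offers. Calls block until the motion is done:
- r.goto(position, orientation): joint-space move of the TCP to a pose.
- r.move_l(position, attitude=None, vel=0.15): straight line of the TCP; attitude=None keeps the orientation; vel is the mean speed in m/s.
- r.goto_joints(angles): joint-space move.
- r.command_gripper(opening): finger opening in m; the grip force is fixed at half the most; returns when the fingers have stopped.
- r.hold(seconds).
- r.solve_ik(position, orientation): joint angles nearest the present ones, or None.
- r.read_state(): the state.
- r.grab_frame(name): name is "scene" or "top" or "wrist"; returns a dict with "pixels" (480x640x3 uint8, red, green, blue), "vertical_fov" (degrees; the focal length in pixels is half the picture's height over the tangent of half this angle, whatever the lens; pixels are square), "cx", "cy" (the principal point, pixels), "R" (3x3) and "t" (3): a world point X has camera coordinates R X + t; the wrist camera has in their place "hand_eye" (4x4, takes a point from camera to tool coordinates, whose origin is the TCP and whose axes are the flange's). Camera axes: x right, y down, z forward; pixel columns grow to the right and rows downward; lengths in m; the calibration is good to about 2 mm. A picture is of the moment at which its call begins: read the wrist's pose just before it. There is no depth.
A pose or a line that the arm cannot do raises r.Unreachable and nothing moves.
- r.sign_off(): hands the job in; it is judged then, once.
The state is a dict: "t": time; "q": joint angles; "joint_vel": joint speeds; "joint_torque": joint torques, N m; "tool_pos": TCP position; "eef_rot": TCP orientation; "ft_force": force on the tool from outside, world axes, zero at the start; "torque": the same for the moment, N m; "gripper_width": finger opening in m; "grip_force": force on a finger pad.
Only numpy, scipy, OpenCV 4.12 (cv2) and the standard library are available. Lean on these libraries where they do the work, as an engineer would, in place of code of your own. Each camera call takes 0.05 s, during which the arm holds its last target. There are 200 camera calls.

## Working session

There is one attempt and no reset: what is moved stays moved. The work goes in short steps, each a Python script; the robot and the scene stay as the last script left them, time stands still between calls to the robot, and variables do not carry over. Pictures are saved under pics/ and viewed, at most 14 in all, crops included, and the job is handed in when it is done.

```bash
mkdir -p pics; ls
python3 - <<'E'
from cell import r
import cv2,numpy as np
for n in ["scene","top"]:
    f=r.grab_frame(n); cv2.imwrite(f"pics/{n}0.png",f["pixels"][:,:,::-1])
    R=np.array(f["R"]);t=np.array(f["t"]);print(n,f["vertical_fov"],f["cx"],f["cy"],(-R.T@t).round(3),R.round(3).tolist())
f=r.grab_frame("wrist");print({k:v for k,v in f.items() if k!="pixels"})
s=r.read_state();print(s["t"],s["tool_pos"],s["eef_rot"],s["gripper_width"],r.tip_reach)
E
```

```text
pics
scene 49.17025241635538 323.05487742232134 241.64071407339722 [ 1.328 -0.315  0.928] [[0.394, 0.919, -0.016], [0.633, -0.284, -0.72], [-0.666, 0.274, -0.694]]
top 43.139537446970394 310.76562504201536 234.37494195999213 [0.237 0.019 1.556] [[0.004, -1.0, -0.01], [-0.98, -0.002, -0.197], [0.197, 0.01, -0.98]]
{'vertical_fov': 63.932501533339185, 'cx': 321.84223980961804, 'cy': 245.22481818266627, 'hand_eye': array([[ 3.24704704e-04, -9.64937102e-01, -2.62481018e-01,
         7.38796068e-02],
       [ 9.99999237e-01,  6.26070218e-04, -1.06451098e-03,
        -4.75539684e-04],
       [ 1.19151769e-03, -2.62480472e-01,  9.64936569e-01,
        -1.51156347e-01],
       [ 0.00000000e+00,  0.00000000e+00,  0.00000000e+00,
         1.00000000e+00]])}
0.15 [0.26516993 0.6205946  0.23212518] [-8.87214562e-05  2.00523769e-01  9.79688755e-01 -3.90791027e-04] 0.09298092390805476 0.014
```

View pics/scene0.png

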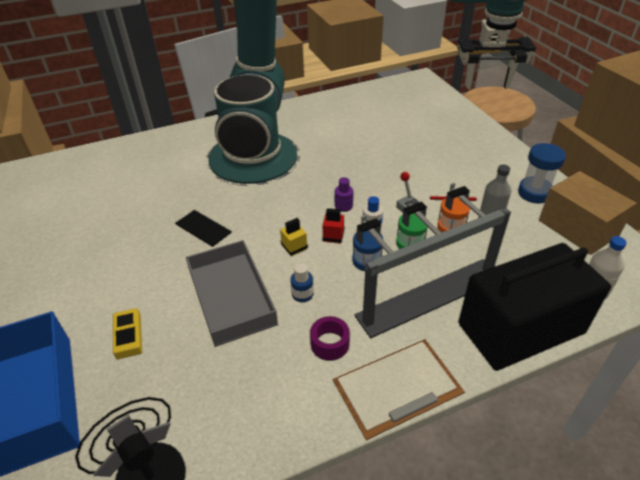

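View pics/top0.png

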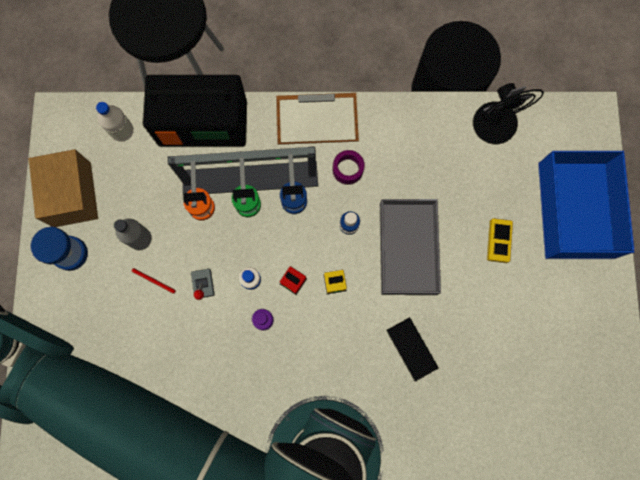

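The two pictures show:

- **Scene view:** lanterns hang on the rack, blue (368,245), green (412,228) and orange (455,212). The spray, blue with a white cap, is at (302,282).
- **Top view:** lantern orange (200,203), green (246,200), blue (293,197). Spray (349,222), lotion (249,279), red pack (293,280), yellow pack (335,282), tote (410,247) and switch ball (198,295).

What could be mistaken for each target (top pixels):

- **Lotion:** purple bottle (262,319) and tall clear bottle with a blue cap (110,120). I choose (249,279).
- **Spray:** blue jar (55,247). I choose (349,222).
- **Switch ball:** red pen (153,280) and red pack. I choose (198,295), on the grey block.
- **Yellow pack:** meter (500,240).
- **Tote:** blue bin (585,205).

```bash
cat > h.py <<'E'
from cell import r
import cv2, numpy as np
from scipy.spatial.transform import Rotation as Ro
def quat(yaw):  # tool down, tool x at angle yaw
    # R = Rz(yaw)*Rx(pi): tool x -> (c,s), tool y -> (s,-c)
    q=(Ro.from_euler('z',yaw)*Ro.from_euler('x',np.pi)).as_quat(); return [q[3],q[0],q[1],q[2]]
def grab(n):
    s=r.read_state(); f=r.grab_frame(n); f["f"]=240/np.tan(np.radians(f["vertical_fov"])/2)
    if n=="wrist":
        w,x,y,z=s["eef_rot"]; T=np.eye(4); T[:3,:3]=Ro.from_quat([x,y,z,w]).as_matrix(); T[:3,3]=s["tool_pos"]
        M=T@np.array(f["hand_eye"]); f["R"]=M[:3,:3].T; f["t"]=-M[:3,:3].T@M[:3,3]
    f["R"]=np.array(f["R"]);f["t"]=np.array(f["t"]); return f
def ray(f,uv):
    d=f["R"].T@np.array([(uv[0]-f["cx"])/f["f"],(uv[1]-f["cy"])/f["f"],1]); return -f["R"].T@f["t"],d
def plane(f,uv,z):
    o,d=ray(f,uv); return o+d*(z-o[2])/d[2]
def proj(f,X):
    c=f["R"]@np.array(X)+f["t"]; return np.array([f["cx"]+f["f"]*c[0]/c[2],f["cy"]+f["f"]*c[1]/c[2]])
def tri(a,b):
    (o,d),(p,e)=a,b; M=np.stack([d,-e],1); k=np.linalg.lstsq(M,p-o,rcond=None)[0]
    A,B=o+d*k[0],p+e*k[1]; return (A+B)/2,np.linalg.norm(A-B)
def hsv(f): return cv2.cvtColor(f["pixels"],cv2.COLOR_RGB2HSV)
def blob(m,near,rad):
    m=m.astype(np.uint8).copy(); k=np.zeros_like(m); cv2.circle(k,tuple(int(round(v)) for v in near),int(rad),1,-1)
    n,l,st,c=cv2.connectedComponentsWithStats(m*k); 
    if n<2: return None,None
    i=1+np.argmax(st[1:,4]); return c[i],(l==i)
def save(f,name): cv2.imwrite("pics/"+name,f["pixels"][:,:,::-1])
E
python3 - <<'E'
from h import *
T=grab("top");S=grab("scene")
ht,hs=hsv(T),hsv(S)
red=lambda h:((h[...,0]<8)|(h[...,0]>172))&(h[...,1]>150)&(h[...,2]>70)
a,_=blob(red(ht),(198,295),10); b,_=blob(red(hs),(405,176),10)
print("ball",a,b,tri(ray(T,a),ray(S,b)))
for n,uv,z in [("spray",(349,220),.09),("lotion",(249,278),.09),("red",(293,279),.09),("yel",(335,280),.09),("purple",(262,319),.09),("tapec",(348,167),.045),("swbase",(202,283),.025),("blueL",(293,192),.2),("greenL",(246,194),.2),("orL",(200,196),.2),("jar",(52,245),.15),("flask",(122,226),.17),("farbottle",(103,108),.2)]:
    print(n,plane(T,uv,z).round(3))
for uv in [(168,152),(314,148),(169,160),(315,156)]: print("bar",plane(T,uv,.194).round(3))
g=(ht[...,1]<60)&(ht[...,2]<140)
c,m=blob(g,(410,247),80)
cn=max(cv2.findContours(m.astype(np.uint8),cv2.RETR_EXTERNAL,cv2.CHAIN_APPROX_NONE)[0],key=cv2.contourArea)
rc=cv2.minAreaRect(cn);print(rc)
for p in cv2.boxPoints(rc): print("tote",p,plane(T,p,.05).round(4))
big=cv2.resize(T["pixels"][140:340,140:400],(780,600),interpolation=cv2.INTER_CUBIC);cv2.imwrite("pics/topcrop.png",big[:,:,::-1])
E
```

```text
ball [198.2972973  294.09459459] [404.75510204 175.89795918] (array([0.38481053, 0.30645489, 0.09302156]), np.float64(0.0032250612955891734))
spray [ 0.569 -0.061  0.09 ]
lotion [0.424 0.184 0.09 ]
red [0.422 0.077 0.09 ]
yel [ 0.419 -0.025  0.09 ]
purple [0.325 0.15  0.09 ]
tapec [ 0.72  -0.062  0.045]
swbase [0.419 0.31  0.025]
blueL [0.61  0.074 0.2  ]
greenL [0.605 0.183 0.2  ]
orL [0.6   0.289 0.2  ]
jar [0.494 0.645 0.15 ]
flask [0.536 0.475 0.17 ]
farbottle [0.817 0.53  0.2  ]
bar [0.709 0.37  0.194]
bar [0.719 0.026 0.194]
bar [0.689 0.367 0.194]
bar [0.699 0.023 0.194]
((409.6605529785156, 246.98822021484375), (96.9488296508789, 59.847599029541016), 88.97696685791016)
tote [378.87604 199.0558 ] [ 0.6328 -0.1396  0.05  ]
tote [438.7141  197.98726] [ 0.6357 -0.2925  0.05  ]
tote [440.44507 294.92065] [ 0.3879 -0.2873  0.05  ]
tote [380.607  295.9892] [ 0.3849 -0.1393  0.05  ]
```

View pics/topcrop.png

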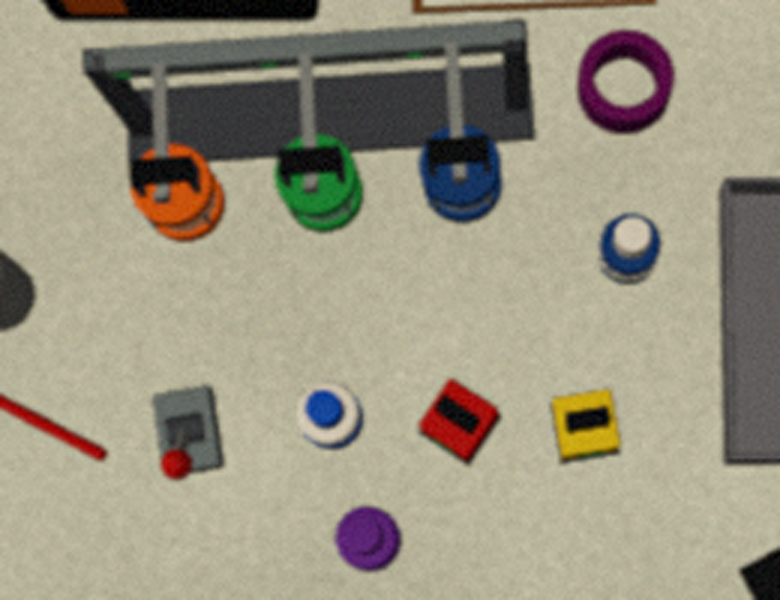

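The crop confirms the choices: the red ball with its lever on the grey block, the lotion with a blue cap on a white body, the purple look-alike below it, and the spray with a white cap. I'll do the switch first.

Run:
```python
from h import *
yaw=np.radians(8.6); d=np.array([np.cos(yaw),np.sin(yaw),0]); b=np.array([.385,.306,0])
q=min((quat(yaw),quat(yaw+np.pi)),key=lambda q:(lambda j:9 if j is None else abs(j[5]))(r.solve_ik([*(b-d*.055)[:2],.2],q)))
p=b-d*.055
r.command_gripper(0.0)
r.goto([p[0],p[1],.2],q)
r.move_l([p[0],p[1],.082])
f0=np.array(r.read_state()["ft_force"])
for s in np.arange(-.03,.081,.005):
    c=b+d*s; r.move_l([c[0],c[1],.082],vel=.06)
    F=(np.array(r.read_state()["ft_force"])-f0)@d; print(round(s,3),round(F,2),end="; ")
    if F<-8: break
c=b+d*(s-.06); r.move_l([c[0],c[1],.082]); r.move_l([c[0],c[1],.25])
S=grab("scene");T=grab("top");h=hsv(S);ht=hsv(T)
red=lambda h:((h[...,0]<8)|(h[...,0]>172))&(h[...,1]>150)&(h[...,2]>70)
a,_=blob(red(h),(412,185),22);print(a,r.read_state()["t"])
a2,_=blob(red(ht),(202,265),22);print(a2)
if a is not None and a2 is not None: print(tri(ray(T,a2),ray(S,a)))
```

```text
-0.03 -0.06; -0.025 0.55; -0.02 0.25; -0.015 0.69; -0.01 0.09; -0.005 0.4; 0.0 -0.33; 0.005 0.2; 0.01 0.4; 0.015 1.12; 0.02 0.08; 0.025 0.69; 0.03 0.42; 0.035 -0.1; 0.04 0.06; 0.045 0.51; 0.05 -6.27; 0.055 -39.26; [423.78431373 190.84313725] 10.6167
[196.93333333 263.33333333]
(array([0.4608662 , 0.31494872, 0.09469753]), np.float64(0.008610985200955322))
```

The ball travelled 77 mm to its hard stop, so the charger is off. Next I look at the rack from above with the wrist camera.

Run:
```python
from h import *
r.command_gripper(.09)
r.goto([.60,.19,.43],quat(np.pi+.03))
f=grab("wrist");save(f,"w_rack.png");np.save("w_rack.npy",{k:f[k] for k in("pixels","R","t","f","cx","cy")},allow_pickle=True)
print(r.read_state()["q"],r.read_state()["t"])
```

```text
[ 2.67442443e-01  3.20701766e-02  1.21404800e+00  1.68661654e-04
  1.89617030e+00 -1.33435411e+00] 13.2833
```

View pics/w_rack.png

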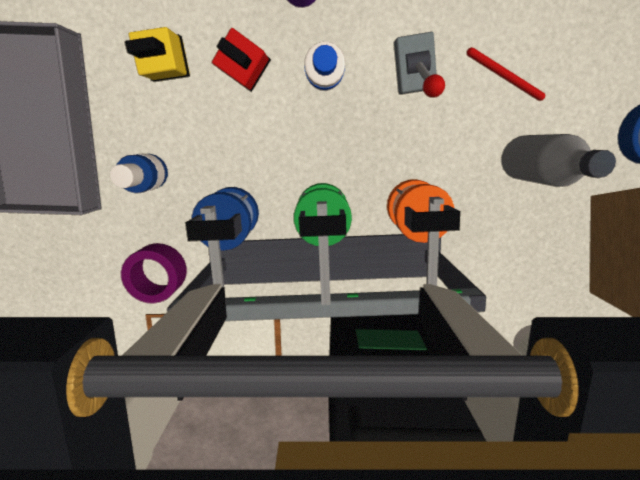

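The wrist view shows the bail top straps at blue (213,229), green (322,222) and orange (432,218), with the hooks running down to the crossbar near row 303. I'll measure the straps from their outer edges at z = 0.2.

Run:
```python
from h import *
f=np.load("w_rack.npy",allow_pickle=True).item()
g=f["pixels"].max(2)
P=[]
for n,uv in [("blue",(213,229)),("green",(322,222)),("orange",(432,218))]:
    m=g<45
    c,b=blob(m,uv,40); ys,xs=np.where(b)
    L,Rt=np.percentile(xs,1),np.percentile(xs,99)
    # bottom edge in middle columns
    bot=[ys[xs==x].max() for x in range(int(L)+4,int(Rt)-3)]
    row=np.median(bot)+.5
    pl,pr,pb=plane(f,(L-.5,row-6),.2),plane(f,(Rt+.5,row-6),.2),plane(f,((L+Rt)/2,row),.2)
    print(n,b.sum(),L,Rt,row,"yL",pl[1].round(4),"yR",pr[1].round(4),"w",(pr[1]-pl[1]).round(4),"xfar",pb[0].round(4))
# hook centres near the crossbar, rows 285
h=f["pixels"].astype(int)
for x0 in (216,325,433):
    for row in (255,270,285):
        seg=h[row,x0-14:x0+15].max(1); w=np.where(seg>115)[0]
        if len(w): u=x0-14+(w.min()+w.max())/2; print(x0,row,len(w),plane(f,(u,row),.194).round(4))
print(plane(f,(322,303),.194),plane(f,(225,308),.194),plane(f,(470,303),.194))
big=cv2.resize(f["pixels"][175:315,170:500],(800,340),interpolation=cv2.INTER_CUBIC);cv2.imwrite("pics/wcrop.png",big[:,:,::-1])
```

```text
blue 957 187.0 234.0 239.5 yL 0.0531 yR 0.102 w 0.0488 xfar 0.6261
green 913 300.0 345.0 234.5 yL 0.168 yR 0.2146 w 0.0466 xfar 0.6173
orange 1042 406.0 458.0 230.5 yL 0.2749 yR 0.3284 w 0.0535 xfar 0.6096
216 255 18 [0.6445 0.0748 0.194 ]
216 270 9 [0.6609 0.0799 0.194 ]
216 285 11 [0.6776 0.0888 0.194 ]
325 255 10 [0.6408 0.1932 0.194 ]
325 270 9 [0.6574 0.1943 0.194 ]
325 285 29 [0.6743 0.1959 0.194 ]
433 255 14 [0.637  0.3132 0.194 ]
433 270 9 [0.6538 0.3087 0.194 ]
433 285 16 [0.6707 0.31   0.194 ]
[0.69517538 0.19336731 0.194     ] [0.70438022 0.08788536 0.194     ] [0.69012714 0.35389267 0.194     ]
```

View pics/wcrop.png

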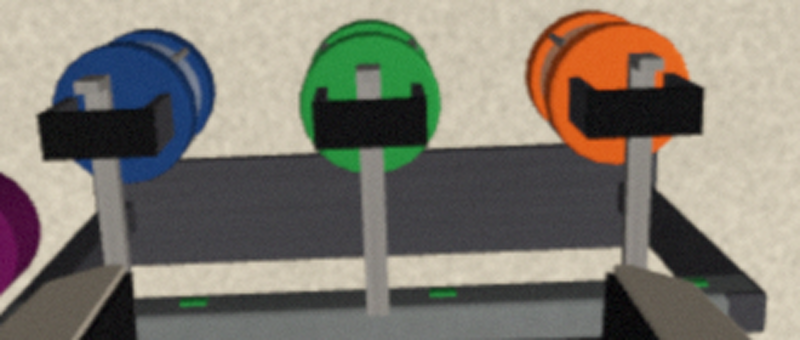

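Strap centres come out at blue (0.616, 0.077), green (0.608, 0.191) and orange (0.600, 0.304). They are 114 mm apart against the stated 115, and the rack yaw is about 0.065. Now the tote from above, measured once.

Run:
```python
from h import *
r.goto([.58,-.20,.41],quat(np.pi))
f=grab("wrist");save(f,"w_tote.png");np.save("w_tote.npy",{k:f[k] for k in("pixels","R","t","f","cx","cy")},allow_pickle=True)
print(r.read_state()["q"].round(2) if hasattr(r.read_state()["q"],"round") else r.read_state()["q"],r.read_state()["t"])
print([proj(f,[.513+a*.121,-.217+b*.072,.05]).round() for a,b in((1,1),(1,-1),(-1,-1),(-1,1))])
```

```text
[-0.37 -0.01  1.29  0.    1.86 -1.94] 14.7833
[array([362., 237.]), array([256., 237.]), array([248.,  42.]), array([367.,  42.])]
```

View pics/w_tote.png

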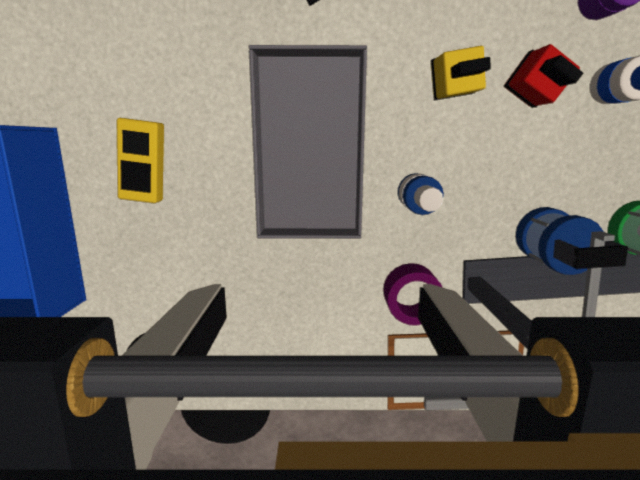

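The tote rim corners are at about (249,46), (366,46), (361,238) and (257,238), a few pixels from where the estimate put them. I refine these and move the blue lantern.

```bash
cat >> h.py <<'E'
LAN={"blue":(.6159,.077),"green":(.6077,.191),"orange":(.5998,.3044)}; RY=.065
def tote():
    f=np.load("w_tote.npy",allow_pickle=True).item(); h=hsv(f)
    m=cv2.morphologyEx(((h[...,2]<135)).astype(np.uint8),cv2.MORPH_OPEN,np.ones((3,3)))
    c,b=blob(m,(310,140),125); cn=max(cv2.findContours(b.astype(np.uint8),cv2.RETR_EXTERNAL,cv2.CHAIN_APPROX_NONE)[0],key=cv2.contourArea)
    P=np.array([plane(f,p[0],.05)[:2] for p in cn],np.float32)*1000
    return cv2.minAreaRect(P)
E
python3 - <<'E'
from h import *
print(tote())
E
```

```text
((514.7603149414062, -217.42994689941406), (143.1918182373047, 240.2554931640625), 89.8620376586914)
```

The rim measures 240 × 143 mm against a stated 242 × 144, so I trust the tote at (0.5148, -0.2174) with yaw 0. Now the blue lantern.

```bash
cat >> h.py <<'E'
TC=np.array([.5148,-.2174])
def chk(tag):
    s=r.read_state(); print(tag,"t",round(s["t"],1),"w",round(s["gripper_width"],4),"F",np.round(s["ft_force"],1),"g",round(s["grip_force"],1))
def lantern(n,slot):
    x,y=LAN[n]; q=quat(np.pi+RY); d=np.array([np.cos(RY),np.sin(RY)])
    r.command_gripper(.085)
    r.goto([x,y,.29],q); r.move_l([x,y,.182],vel=.12); chk("at")
    r.command_gripper(.03); chk("grip")
    if not .044<r.read_state()["gripper_width"]<.053: raise SystemExit("no grip")
    r.move_l([x,y,.203],vel=.06); chk("lift")
    p=np.array([x,y])-d*.085; r.move_l([*p,.203],vel=.1); chk("out")
    r.move_l([*p,.27],vel=.2)
    t=TC+np.array([slot,-.031]); r.move_l([*t,.27],quat(np.pi),vel=.25)
    r.move_l([*t,.115],vel=.15); r.move_l([*t,.0975],vel=.04); chk("down")
    r.command_gripper(.060); r.move_l([*t,.24],vel=.2); chk("done")
E
python3 - <<'E'
from h import *
lantern("blue",.076)
r.goto([.58,-.20,.36],quat(np.pi)); f=grab("wrist"); save(f,"w_t1.png")
E
```

```text
at t 17.4 w 0.0847 F [ 0.2 -0.2 -0.1] g 0.0
grip t 18.0 w 0.0478 F [-0.2 -0.1  0.9] g 30.0
lift t 18.5 w 0.0481 F [ 0.3 -0.  -2.3] g 30.0
out t 19.5 w 0.0474 F [-0.6  0.1 -1.6] g 30.0
down t 23.2 w 0.0476 F [ 0.8  0.9 -2.3] g 30.0
done t 24.6 w 0.0602 F [-0.3 -0.4  0.2] g 0.0
```

View pics/w_t1.png

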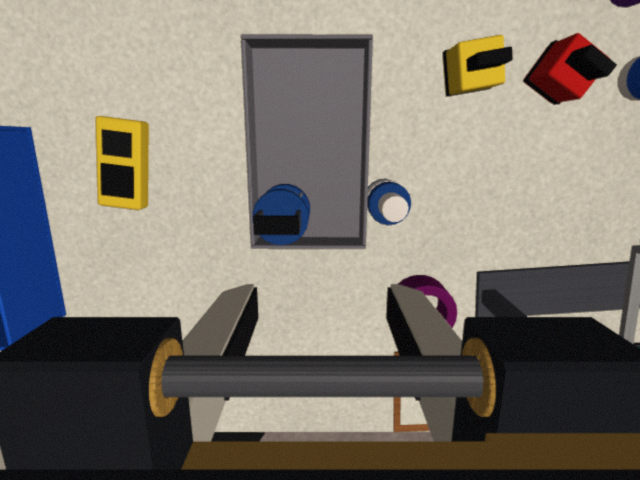

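The blue lantern stands upright in the tote's lower-left corner, around (280,213). The spray has moved nearer the tote wall, now at (390,205), so it got the knock. Green and orange next.

```bash
sed -i 's/\.0975\]/.0967]/' h.py
python3 - <<'E'
from h import *
lantern("green",0.0)
lantern("orange",-.076)
r.goto([.58,-.03,.36],quat(np.pi)); f=grab("wrist"); save(f,"w_t2.png");np.save("w_t2.npy",{k:f[k] for k in("pixels","R","t","f","cx","cy")},allow_pickle=True)
E
```

```text
at t 28.4 w 0.0848 F [-0.   0.8 -0.6] g 0.0
grip t 29.0 w 0.0481 F [-0.1  0.3  1.3] g 30.0
lift t 29.5 w 0.048 F [ 0.1 -0.1 -2.6] g 30.0
out t 30.5 w 0.0481 F [-0.5 -0.3 -2.5] g 30.0
down t 34.7 w 0.0481 F [-2.1  1.2  4.2] g 30.0
done t 36.0 w 0.0601 F [ 0.3  0.5 -0.4] g 0.0
at t 39.7 w 0.0849 F [ 0.7 -0.1 -0.3] g 0.0
grip t 40.4 w 0.0478 F [0.  0.4 0.3] g 30.0
lift t 40.9 w 0.0477 F [-0.4 -0.3 -2.7] g 30.0
out t 41.9 w 0.0475 F [ 0.7 -0.2 -3.9] g 30.0
down t 46.5 w 0.0475 F [-2.3  0.6  4.1] g 30.0
done t 47.9 w 0.0599 F [-0.5 -0.4 -1.1] g 0.0
```

View pics/w_t2.png

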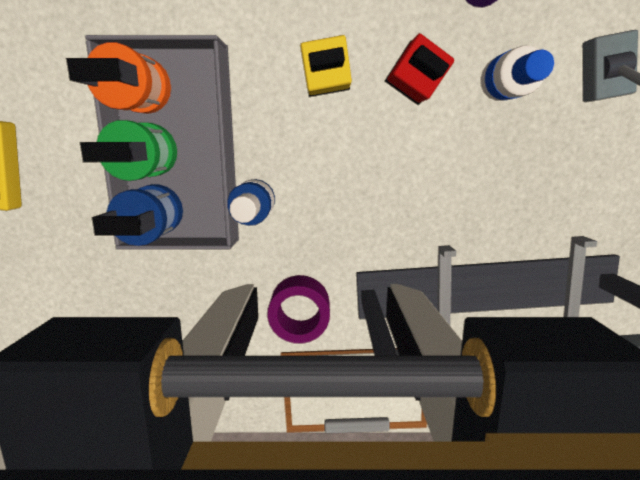

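All three lanterns stand upright in a row in the tote, at (140,75), (140,150) and (145,215), and the hooks are bare. For the small things I'll look from right above each one, grasp and place.

```bash
cat >> h.py <<'E'
def look(n,xy):
    """camera straight above xy; returns centre and tool yaw for the grasp"""
    r.goto([xy[0],xy[1]-.075,.26],quat(np.pi/2)); f=grab("wrist"); h=hsv(f); H,S,V=h[...,0],h[...,1],h[...,2]
    uv=proj(f,[*xy,.075]); save(f,f"look_{n}.png")
    ext=lambda b:max(cv2.findContours(b.astype(np.uint8),cv2.RETR_EXTERNAL,cv2.CHAIN_APPROX_NONE)[0],key=cv2.contourArea)
    if n in("spray","lotion"):
        z=.058 if n=="spray" else .09
        c,b=blob((H>98)&(H<125)&(S>120),uv,75); cn=ext(b)
        P=np.array([plane(f,p[0],z)[:2] for p in cn],np.float32)*1000
        (x,y),(w,hh),a=cv2.minAreaRect(P); print(n,"uv",c.round(),"xy",round(x,1),round(y,1),"size",round(w,1),round(hh,1))
        return np.array([x,y])/1000,np.pi/2,(w,hh)
    c,b=blob(V<48,uv,60); P=np.array([plane(f,p[0],.09)[:2] for p in ext(b)],np.float32)*1000
    (x,y),(w,hh),a=cv2.minAreaRect(P); thin=np.radians(a if w<hh else a+90)
    yaw=thin+np.pi/2; yaw-=np.pi*round((yaw-np.pi/2)/np.pi)
    print(n,"uv",c.round(),"xy",round(x,1),round(y,1),"size",round(w,1),round(hh,1),"yaw",round(np.degrees(yaw),1))
    return np.array([x,y])/1000,yaw,(w,hh)
def small(n,xy,yaw,slot):
    q=quat(yaw); lo,hi=(.010,.018) if "pack" in n else (.026,.034)
    r.command_gripper(.06); r.goto([*xy,.16],q); r.move_l([*xy,.077],vel=.1); chk(n+" at")
    r.command_gripper(.004); chk("grip")
    if not lo<r.read_state()["gripper_width"]<hi: raise SystemExit("no grip")
    r.move_l([*xy,.22],vel=.2); t=TC+np.array([slot,.038])
    r.move_l([*t,.22],quat(np.pi/2),vel=.25); r.move_l([*t,.10],vel=.15); r.move_l([*t,.0827],vel=.04); chk("down")
    r.command_gripper(r.read_state()["gripper_width"]+.013); r.move_l([*t,.22],vel=.2); chk("done")
E
python3 - <<'E'
from h import *
r.goto([.5,-.1,.3],quat(np.pi/2))
xy,yaw,s=look("pack0",(.419,-.025))
if 10<min(s)<20 and 30<max(s)<42 and abs(xy[0]-.419)<.05 and abs(xy[1]+.025)<.05: small("pack0",xy,yaw,-.085)
E
```

```text
pack0 uv [329. 139.] xy 423.7 -26.7 size 12.3 34.2 yaw 99.3
pack0 at t 52.6 w 0.0598 F [-0.3 -0.1 -0.5] g 0.0
grip t 53.4 w 0.0138 F [-1.1 -0.8 -2.1] g 30.0
down t 56.5 w 0.0138 F [ 0.3  0.1 -3.1] g 30.0
done t 57.8 w 0.027 F [-1.  -0.3 -0.5] g 0.0
```

Run:
```python
from h import *
xy,yaw,s=look("pack1",(.422,.077))
ok=10<min(s)<20 and 30<max(s)<42 and np.hypot(*(xy-[.422,.077]))<.05
if not ok: raise SystemExit("check")
small("pack1",xy,yaw,.0285)
xy,yaw,s=look("lotion",(.424,.184))
if not (24<min(s) and max(s)<36): raise SystemExit("check")
small("lotion",xy,yaw,-.0285)
f=np.load("w_t2.npy",allow_pickle=True).item()
a=plane(f,(244,208),.09)[:2]; print("spray approx",a)
xy,yaw,s=look("spray",a)
```

```text
pack1 uv [331. 133.] xy 427.2 79.4 size 34.4 12.8 yaw 57.1
pack1 at t 61.1 w 0.0607 F [-0.4  0.7 -0. ] g 0.0
grip t 61.9 w 0.0138 F [-0.5  0.1 -2.4] g 30.0
down t 65.6 w 0.0142 F [-0.7  1.  -3. ] g 30.0
done t 66.9 w 0.0276 F [-0.2  0.7 -0.3] g 0.0
lotion uv [332. 131.] xy 431.4 188.4 size 27.7 27.8
lotion at t 70.5 w 0.0602 F [-0.4 -0.1  0.6] g 0.0
grip t 71.0 w 0.0295 F [-0.   0.5  0.9] g 29.9
down t 75.1 w 0.0294 F [-0.1  0.2 -2.4] g 30.0
done t 76.4 w 0.0423 F [-0.4  0.4 -1.3] g 0.0
spray approx [ 0.57695849 -0.11716646]
spray uv [326. 140.] xy 578.6 -119.0 size 48.3 48.5
```

View pics/look_spray.png

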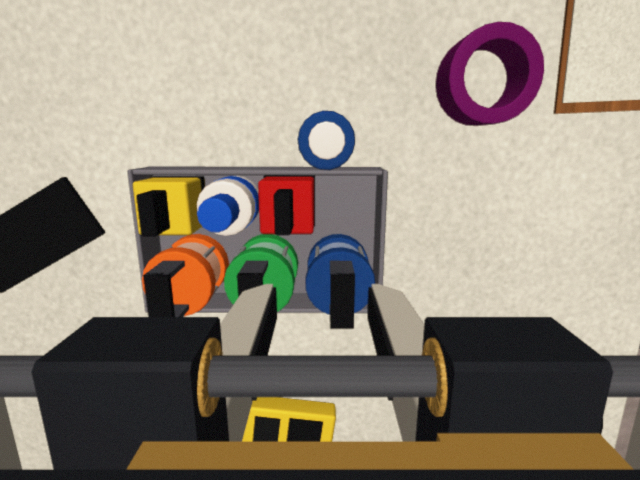

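The tote holds yellow (165,205), lotion (228,207), red (287,205) and the three lanterns. The spray's cap is centred at (326,140), and its slot around (345,205) is free.

Run:
```python
from h import *
small("spray",np.array([.5786,-.119]),np.pi/2,.085)
r.goto([.5148,-.29,.40],quat(np.pi/2)); f=grab("wrist"); save(f,"end_w.png")
f2=grab("scene")
big=cv2.resize(f2["pixels"][150:360,150:530],(724,400),interpolation=cv2.INTER_CUBIC)
cv2.imwrite("pics/end_s.png",big[:,:,::-1])
```

```text
spray at t 79.0 w 0.0604 F [-0.2  0.2 -0.1] g 0.0
grip t 79.6 w 0.0294 F [-0.  -0.1  0.3] g 29.9
down t 82.4 w 0.0297 F [-0.9  0.3 -2. ] g 30.0
done t 83.7 w 0.0429 F [-0.1 -0.  -0.4] g 0.0
```

View pics/end_w.png

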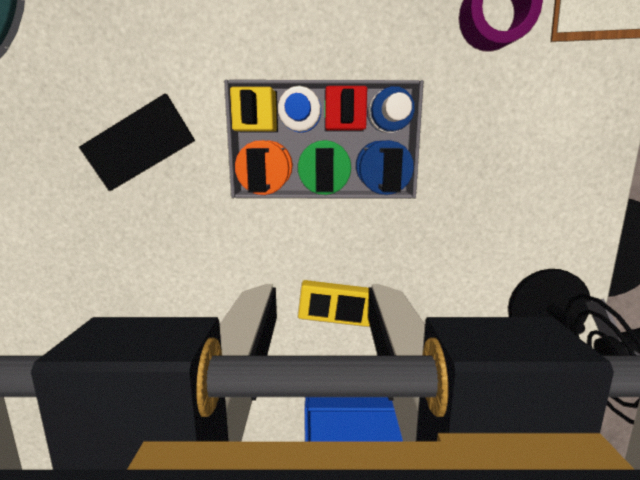

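View pics/end_s.png

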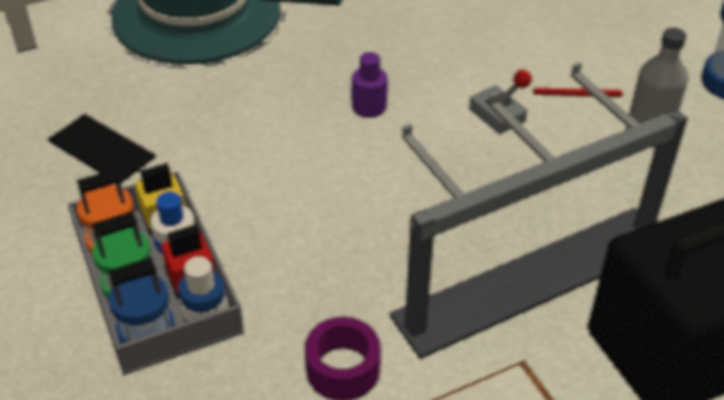

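All seven items stand upright in the tote. The lever's ball at (522,77) still leans away, and the tape, meter and flask are where they were. Handing in.

```bash
python3 -c "
from h import *
r.hold(.5); print(r.sign_off())"
```

```text
the job is handed in; nothing more can be done
None
```

The job is handed in: the charger was switched off first, then the three lanterns, both battery packs, the lotion and the spray were packed upright in the grey tote, about 84 s on the robot's clock by the last placement; the tape, meter and flask were not touched.

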